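# Unlock the insert case with the crib key and put the key back

## Robot

A 6-joint arm with a two-finger parallel gripper is mounted at the origin on the work surface. World frame = base frame: x ahead of the robot, y to its left, z up, the work surface at z = 0. Lengths are in m, angles in rad, forces in N, time in s.
With the tool pointing down it reaches from about 0.275 to 1 m from the base axis. Payload 8.4 kg.
Tool frame: the origin (TCP) lies on the centre line of the jaws, within the pads' length; the fingertips stand 17 mm ahead of it and the grasp point (between the pads) lies 2 mm behind it (bot.tcp_to_tips is the z of the fingertips in the tool frame, in m); z points along the fingers, y is the line along which they close (so a half turn about z gives the same grasp; the last joint's range is limited). The gripper opens to 85 mm and grips with 20 to 120 N. Pads are 22 mm wide; open, the fingers measure 114 mm over their backs; the gripper's body (76 mm by 85 mm) begins 54 mm behind the grasp point. The pads swing forward as they close: fully open they stand 13 mm farther back than shut.
Start: joints at [-1.278, 0.353, 1.633, -0, 1.155, -0.002], TCP at [0.182, -0.598, 0.248] pointing down, gripper open.
Joint ranges: [-2.63, 2.63], [-0.92, 2.1], [0.06, 2.66], [-1.3, 4.44], [0, 2.69], [-3.02, 3.02]. Speed limits (rad/s): [2.22, 2.22, 2.79, 3.14, 3.14, 3.14].

## Interface

Orientations are given as a unit quaternion [x, y, z, w].
In Python, from workcell import bot, hand, kinematics, get_obs, vision, hand_in gives the robot as it stands. The module is installed in compiled form; this text tells all that it offers. Calls block until the motion is done:
- bot.reach(position, orientation): joint-space move of the TCP to a pose.
- bot.servo_line(position, ori=None, velocity=0.15): straight line of the TCP; ori=None keeps the orientation; velocity is the mean speed in m/s.
- bot.goto_joints(angles): joint-space move.
- hand.move_gripper(opening, strength=None): finger opening in m; strength is the grip in N (None keeps the last); returns when the fingers have stopped.
- bot.dwell(seconds).
- kinematics.solve_ik(position, orientation): joint angles nearest the present ones, or None.
- get_obs(): the state.
- vision.read_camera(name): name is "scene" or "top"; returns a dict with "frame" (420x560x3 uint8, red, green, blue), "intrinsics" (3x3 intrinsics, pixels), "dist" ([k1, k2, p1, p2, k3] as OpenCV has them; the pictures are not rectified), "view" (4x4, takes a point from world to camera coordinates). Camera axes: x right, y down, z forward; pixel columns grow to the right and rows downward; lengths in m; the calibration is good to about 2 mm. A picture is of the moment at which its call begins. There is no depth.
A pose or a line that the arm cannot do raises bot.IKError and nothing moves.
- hand_in(): hands the job in; it is judged then, once.
The state is a dict: "time_s": time; "joint_pos": joint angles; "joint_vel": joint speeds; "joint_efforts": joint torques, N m; "position": TCP position; "orientation": TCP orientation; "wrist_force": force on the tool from outside, world axes, zero at the start; "ft_torque": the same for the moment, N m; "gripper_width": finger opening in m; "grip_force": force on a finger pad.
Only numpy, scipy, OpenCV 4.12 (cv2) and the standard library are available. Lean on these libraries where they do the work, as an engineer would, in place of code of your own. Each camera call takes 0.05 s, during which the arm holds its last target. There are 200 camera calls.

## Task

Unlock the blue insert case for the shift: take the red-headed key from the wooden key block, push it fully home in the keyhole on the case's front deck, turn it clockwise to its stop so that the lid springs ajar, turn it all the way back home, draw it out and stand it back upright in its slot in the key block. The lock plate floats a little, so find the keyhole and the stops by feel and never force the key. Leave the black-headed key and the other things on the bench alone.

Things in the scene. Friction and masses are not known exactly. Their poses are not given: they have to be found in the camera images.
- red_key: Loose double-bit lock key, red plastic head, 66 mm tall, 60 g, stood blade down in one of the two slots of the key block. Origin: centre of its tip; z up the shank, y along the bit's width, x across it. From the tip: blunt pilot pin 5.6 mm dia to 4 mm; bit 18 mm (y) x 3.5 mm (x) from 4 to 16 mm; shank 5.6 mm; stop collar 16 mm dia from 21 to 24 mm. The bit is the same either way round.
- red_key_head (a point): Centre of the red key's flat head, 53 mm above the tip: the place to grip it. The head is 10 mm thick (x) by 28 mm wide (y), from 40 to 66 mm above the tip. Axes as the key's.
- black_key: The same kind of key with a black head, in the other slot. To be left alone.
- keyblock: Fixed light-wood block 50 (x) x 130 (y) x 32 mm tall, origin at the centre of its underside. Two slots in its top, 22 mm (y) x 6.5 mm (x), 28 mm deep, chamfered. A key hangs in its slot by the collar on the block's top, tip 11 mm above the bench, the key's x and y along the block's.
- keyblock_hole0 (a point): Centre of the mouth of the slot 33 mm to the -y side, on the top of the key block; axes as the block's.
- keyblock_hole1 (a point): Centre of the mouth of the slot 33 mm to the +y side, on the top of the key block; axes as the block's.
- chest: Fixed steel insert case, blue, 260 (x) x 340 (y) x 120 mm tall, origin at the centre of its underside, front towards -x. The front 89 mm of its top is a level grey deck carrying a 44 mm square steel lock plate, 3 mm thick, with an upright keyhole; behind it the blue lid, hinged at the far edge.
- keyhole (a point): Where the keyhole should be, on the lock plate's upper face, 123 mm up; axes as the case's. The plate floats stiffly on the deck: the real keyhole is up to 4 mm off in x and in y. Round waist 7.2 mm, with a slot 20 mm (y) x 5 mm (x) for the bit. Fully in, the tip is 21 mm deep and the collar sits on the plate; only then can the key turn, and away from home the plate traps it.
- cylinder (a joint): Turn of the lock under the plate, rad: 0 at its home stop, growing clockwise from above to a solid stop somewhere from 65 to 100 degrees. Friction about 0.04 N m until it frees the lid near 60 degrees, less beyond; it stays where left. The bit has 0.1 rad of play in it, so the key must go 0.1 past either end. A rise of 0.07 N m is the stop; 0.25 N m is forcing it.
- lid (a joint): Opening of the lid about the hinge at its far edge, rad: 0 shut; once the lock lets it go springs raise it to about 0.25 (front edge 40 mm up, clear of a gripper over the lock), where it stays.
- bin: Blue plastic parts bin 190 x 110 x 75 mm with T-nuts, origin at the centre of its underside. To be left alone.
- toolholder: Steel milling tool holder standing on end, 63 mm dia, 120 mm tall, origin at the centre of its underside. To be left alone.
- stepblock: Dark steel step block 75 x 35 x 42 mm, origin at the centre of its underside. To be left alone.
There are look-alikes about, which are no part of the job. Leave any purple or white look-alike of the red_key alone.

How it is judged:
By the outcome, as a careful person would: the job done as asked, in the order asked, and still so for the second after the job is handed in, with the robot touching nothing.
It also fails if it takes over 72 s, if anything falls off the work surface, if the arm or the gripper's body presses on something with over 40 N, if the wrist force passes 120 N, or if a joint passes its speed limit or range.

## Working session

There is one attempt and no reset: what is moved stays moved. The work goes in short steps, each a Python script; the robot and the scene stay as the last script left them, time stands still between calls to the robot, and variables do not carry over. Pictures are saved under pics/ and viewed, at most 10 in all, crops included, and the job is handed in when it is done.

```bash
mkdir -p pics
python3 - <<'E'
from workcell import bot, hand, kinematics, get_obs, vision
import cv2,numpy as np
for n in("scene","top"):
    d=vision.read_camera(n); cv2.imwrite(f"pics/{n}0.png",cv2.resize(d["frame"][:,:,::-1],(800,600),interpolation=cv2.INTER_CUBIC))
    print(n,d["intrinsics"].tolist(),d["dist"],np.round(d["view"],4).tolist())
o=get_obs();print(o)
E
```

```text
scene [[423.6272357771726, 0.0, 275.1577678611583], [0.0, 423.6272357771726, 208.65208052416972], [0.0, 0.0, 1.0]] [-0.10060994  0.          0.          0.          0.        ] [[-0.0063, 1.0, 0.0064, -0.0545], [0.6, 0.0089, -0.8, -0.2422], [-0.8, -0.0012, -0.6, 1.3216], [0.0, 0.0, 0.0, 1.0]]
top [[429.10438047140593, 0.0, 274.753450925889], [0.0, 429.10438047140593, 206.28104633252173], [0.0, 0.0, 1.0]] [0.02171214 0.         0.         0.         0.        ] [[0.0264, -0.9994, -0.0212, 0.042], [-0.9825, -0.022, -0.1849, 0.5714], [0.1843, 0.0257, -0.9825, 0.9544], [0.0, 0.0, 0.0, 1.0]]
{'time_s': 0.1, 'joint_pos': array([-1.27841009e+00,  3.53586428e-01,  1.63404438e+00,  2.55521531e-05,
        1.15518009e+00, -2.40645112e-03]), 'joint_vel': array([-5.91888428e-04, -2.92837376e-03, -1.98961772e-04,  5.28648307e-04,
        7.19954558e-04,  4.88005508e-05]), 'joint_efforts': array([ 1.54629101e-04, -6.06355906e+01, -3.42817926e+01, -5.08963069e-05,
        3.97556156e-03, -2.78687239e-06]), 'position': array([ 0.1814791 , -0.59766336,  0.24763861]), 'orientation': array([ 9.89157387e-01,  1.46858073e-01, -7.64444832e-05, -6.04417127e-04]), 'wrist_force': array([ 0.40388166, -0.50874128, -0.8499616 ]), 'ft_torque': array([ 0.02136479,  0.02314458, -0.00423133]), 'grip_force': 0.0, 'gripper_width': 0.08546003244506983}
```

View pics/scene0.png

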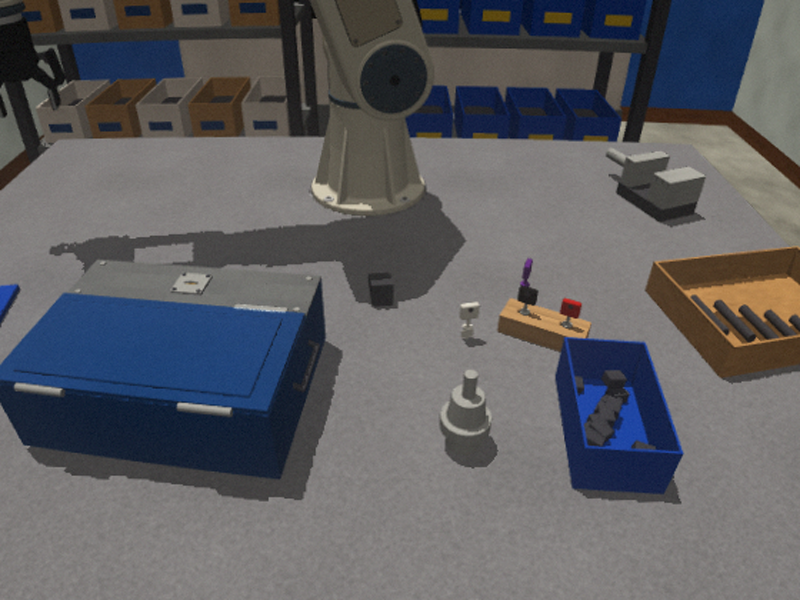

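View pics/top0.png

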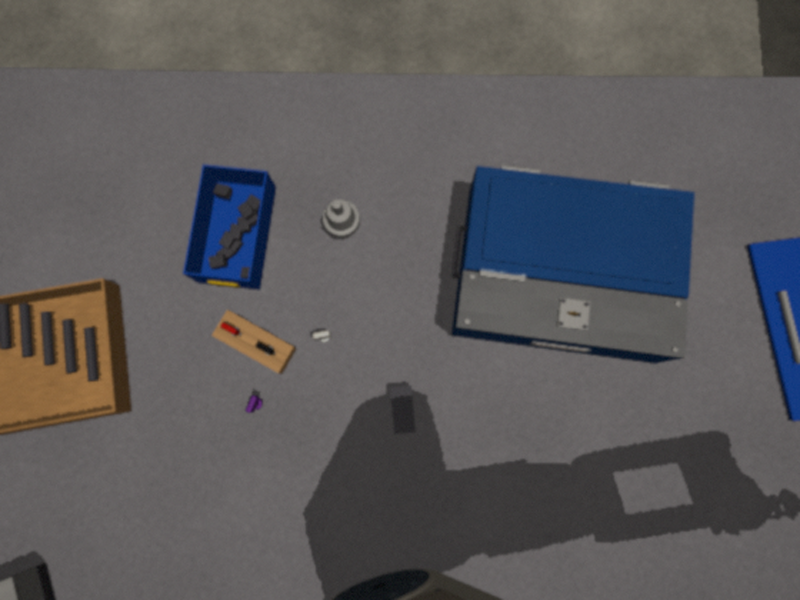

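The scene view shows the red key at (570,306) in the wooden block and the black key at (527,296). The lock plate is at (191,283). In the top view the red key is at (230,327), the block is centred at (254,342), the plate is at (574,314), and the white and purple keys are at (320,335) and (254,402). Next I'll enlarge these areas.

```bash
cat > h.py <<'E'
from workcell import bot, hand, kinematics, get_obs, vision, hand_in
import cv2,numpy as np
def ray(d,uv):
    K,D,V=d["intrinsics"],d["dist"],np.array(d["view"])
    n=cv2.undistortPoints(np.array([[uv]],float),K,np.array(D))[0,0]
    R,t=V[:3,:3],V[:3,3]
    return -R.T@t, R.T@np.array([n[0],n[1],1])
def onz(d,uv,z):
    c,r=ray(d,uv); return c+r*(z-c[2])/r[2]
def crop(d,x,y,w,h,s):
    return cv2.resize(d["frame"][y:y+h,x:x+w,::-1],(w*s,h*s),interpolation=cv2.INTER_CUBIC)
E
python3 - <<'E'
from h import *
t=vision.read_camera("top");s=vision.read_camera("scene")
a=crop(t,140,208,80,60,5);b=crop(t,310,180,180,75,2)
b=crop(t,362,190,80,60,5)
c=crop(s,340,175,80,75,5);e=crop(s,95,175,80,75,5)
cv2.imwrite("pics/c.png",np.vstack([np.hstack([a,b]),np.hstack([c[:300],e[:300]])]))
E
```

```text
(no output)
```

View pics/c.png

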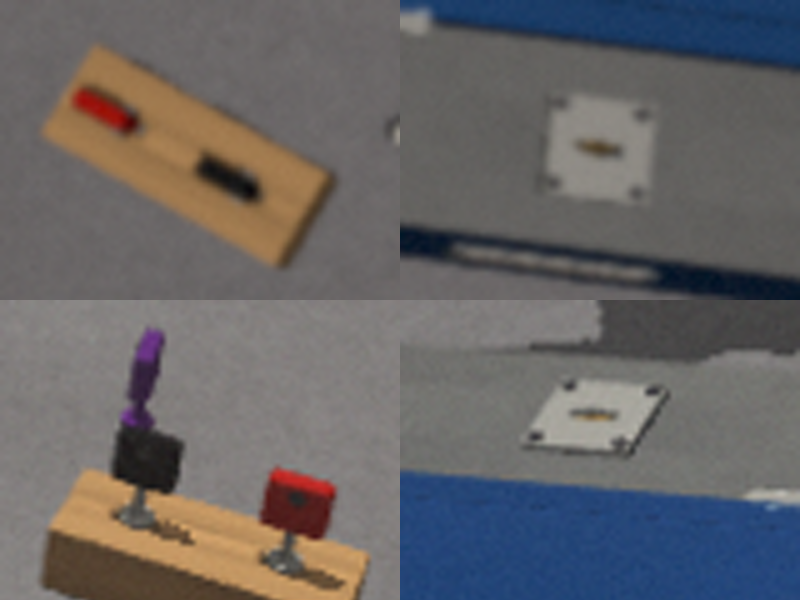

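The crop shows the red key head in the top view at (105,110), parallel to the block's long axis, with block top corners at (97,44), (42,130), (325,172) and (278,258). The keyhole is at (598,147) in the top view and (594,414) in the scene view.

Run:
```python
from h import *
t=vision.read_camera("top");s=vision.read_camera("scene")
f=lambda x0,y0,u,v:((u+.5)/5-.5+x0,(v+.5)/5-.5+y0)
T=lambda u,v,z:onz(t,f(140,208,u,v),z)[:2]
c=[T(97,44,.032),T(42,130,.032),T(278,258,.032),T(325,172,.032)]
print("corners",np.round(c,4),"ctr",np.mean(c,0))
d1=c[0]-c[3];d2=c[1]-c[2];print("len",np.linalg.norm(d1),np.linalg.norm(d2),np.linalg.norm(c[0]-c[1]))
print("yaw +y dir",[np.degrees(np.arctan2(-d[0],d[1])) for d in(d1,d2)])
print("red top z.077",T(105,108,.077), "black",T(229,176,.077))
print("scene red head z.064",onz(s,f(340,175,298,203),.064)[:2])
print("scene red collar z.034",onz(s,f(340,175,283,259),.034)[:2]," black",onz(s,f(340,175,134,214),.034)[:2])
P=lambda u,v,z=.123:onz(t,f(362,190,u-400,v),z)[:2]
print("keyhole top",P(598,147),"scene",onz(s,f(95,175,194,114),.123)[:2])
q=[P(*a) for a in((547,93),(657,103),(655,203),(546,193))];print("plate",np.round(q,4),np.mean(q,0))
qs=[onz(s,f(95,175,u-400,v-300),.123)[:2] for u,v in((551,379),(668,389),(632,454),(524,446))];print("plate scene",np.round(qs,4),np.mean(qs,0))
# chest yaw: deck/front edges, z=.12
e=[onz(t,(u*.7-.15,v*.7-.15),.12)[:2] for u,v in((457,335),(684,359),(463,275),(688,297),(479,170),(693,192))]
for i in(0,2,4):
  d=e[i]-e[i+1];print(np.degrees(np.arctan2(-d[0],d[1])),np.linalg.norm(d),np.round(e[i],3),np.round(e[i+1],3))
```

```text
corners [[0.5434 0.3338]
 [0.5013 0.3569]
 [0.4434 0.2404]
 [0.4845 0.2206]] ctr [0.49314777 0.28790998]
len 0.12760590442159936 0.13002353593690388 0.04797047998729887
yaw +y dir [np.float64(-27.497480809403914), np.float64(-26.432787377122914)]
red top z.077 [0.50686048 0.31433856] black [0.47716905 0.25560512]
scene red head z.064 [0.5071064 0.3164414]
scene red collar z.034 [0.50735417 0.31542981]  black [0.47699093 0.25627167]
keyhole top [ 0.53547344 -0.2190859 ] scene [ 0.53417464 -0.2207834 ]
plate [[ 0.5587 -0.1979]
 [ 0.5553 -0.2449]
 [ 0.5117 -0.2426]
 [ 0.5149 -0.1964]] [ 0.53516694 -0.22042726]
plate scene [[ 0.5102 -0.2452]
 [ 0.5167 -0.1955]
 [ 0.5603 -0.1987]
 [ 0.5557 -0.2424]] [ 0.53570543 -0.22046044]
-4.682788021234301 0.3367193438577665 [ 0.498 -0.045] [ 0.471 -0.38 ]
-4.527238079131218 0.33973682379320747 [ 0.591 -0.053] [ 0.565 -0.392]
-5.385142716613179 0.333374310064912 [ 0.763 -0.077] [ 0.731 -0.409]
```

```bash
cat >> h.py <<'E'
from scipy.spatial.transform import Rotation as R
def quat(yaw,s=1):  # yaw of key x axis (deg); tool y = s*key x, z down
    a=np.radians(yaw); y=s*np.array([np.cos(a),np.sin(a),0]); z=np.array([0,0,-1.]); x=np.cross(y,z)
    return R.from_matrix(np.c_[x,y,z]).as_quat()
def W(): 
    o=get_obs(); return o["wrist_force"].round(2),o["ft_torque"].round(3),o["position"].round(4),round(o["time_s"],2)
KB=-27.0; CH=-4.8
KXY=np.array([.507,.3155]); HXY=np.array([.535,-.2205])
E
python3 - <<'E'
from h import *
for s in(1,-1):
  print(s,[np.round(kinematics.solve_ik([*p,z],quat(y,s)),3) for p,z,y in((KXY,.2,KB),(HXY,.2,CH),(HXY,.2,CH-106))])
E
```

```text
1 [array([ 0.554,  0.36 ,  1.74 , -0.   ,  1.042,  1.025]), array([-0.394,  0.333,  1.781, -0.   ,  1.028, -0.31 ]), array([-0.394,  0.333,  1.781, -0.   ,  1.028,  1.54 ])]
-1 [array([ 0.554,  0.36 ,  1.74 , -0.   ,  1.042, -2.116]), array([-0.394,  0.333,  1.781, -0.   ,  1.028,  2.832]), array([-0.394,  0.333,  1.781, -0.   ,  1.028, -1.601])]
```

Run:
```python
from h import *
print(W())
bot.reach([*KXY,.13],quat(KB)); hand.move_gripper(.04,40); print(W(),get_obs()["gripper_width"])
s=vision.read_camera("scene");t=vision.read_camera("top")
cv2.imwrite("pics/d.png",np.hstack([crop(s,340,160,80,100,5),crop(t,140,180,80,100,5)]))
```

```text
(array([-0.01,  0.09, -0.4 ]), array([ 0.003,  0.014, -0.014]), array([ 0.1815, -0.5979,  0.248 ]), 0.3)
(array([-0.2 ,  0.22,  0.63]), array([-0.001, -0.025, -0.004]), array([0.507 , 0.3155, 0.13  ]), 4.22) 0.039783735495149374
```

View pics/d.png

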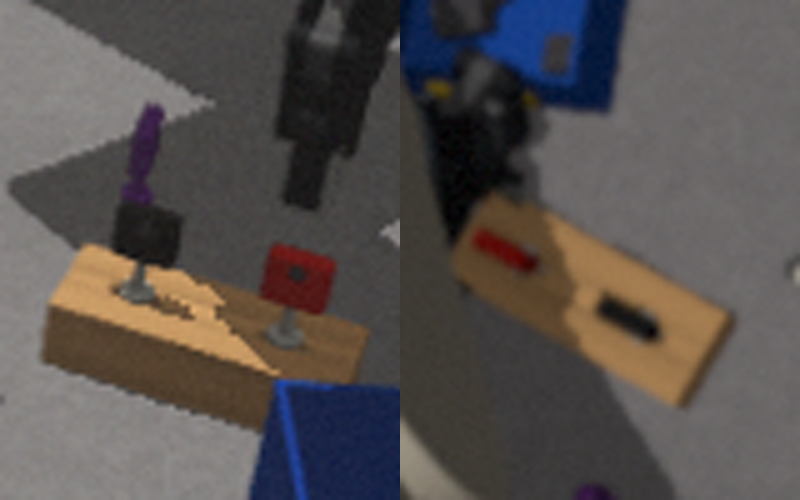

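The fingers at (302,180) are centred over the red head at (299,278), so I'll grip it.

Run:
```python
from h import *
bot.servo_line([*KXY,.062],velocity=.08); print(W())
hand.move_gripper(.02); print(W())
hand.move_gripper(0,60); bot.dwell(.1); o=get_obs();print(W(),o["gripper_width"],o["grip_force"])
```

```text
(array([-0.32, -1.  ,  0.14]), array([0.033, 0.015, 0.047]), array([0.5074, 0.3157, 0.0624]), 5.32)
(array([ 0.05, -0.14,  0.25]), array([-0.01 , -0.017,  0.033]), array([0.5072, 0.3156, 0.0624]), 5.65)
(array([-1.14,  0.64,  3.49]), array([-0.015,  0.198,  0.037]), array([0.507 , 0.3156, 0.0622]), 5.99) 0.00897265096922109 61.22435688972473
```

Run:
```python
from h import *
bot.servo_line([*KXY,.067],velocity=.05); print(W())
bot.servo_line([*KXY,.125],velocity=.15); print(W())
bot.servo_line([*KXY,.2],velocity=.25)
bot.reach([*HXY,.195],quat(CH)); print(W())
bot.servo_line([*HXY,.178],velocity=.08); bot.dwell(.15)
b=np.mean([get_obs()["wrist_force"] for _ in range(3)],0); print("bias",b,W())
s=vision.read_camera("scene");t=vision.read_camera("top")
cv2.imwrite("pics/e.png",np.hstack([crop(s,95,145,80,100,5),crop(t,362,170,80,100,5)]))
```

```text
(array([ 0.23, -1.31, -1.34]), array([0.036, 0.032, 0.016]), array([0.5072, 0.3156, 0.0673]), 6.24)
(array([-0.16, -0.21, -1.17]), array([ 0.015, -0.051, -0.028]), array([0.5069, 0.3154, 0.1248]), 6.78)
(array([-0.05,  0.23, -1.4 ]), array([-0.008, -0.02 , -0.011]), array([ 0.5352, -0.2198,  0.1948]), 9.17)
bias [-0.02986089  0.14202767 -1.04565385] (array([-0.03,  0.14, -1.05]), array([-0.002,  0.018, -0.031]), array([ 0.5352, -0.2205,  0.1781]), 9.68)
```

View pics/e.png

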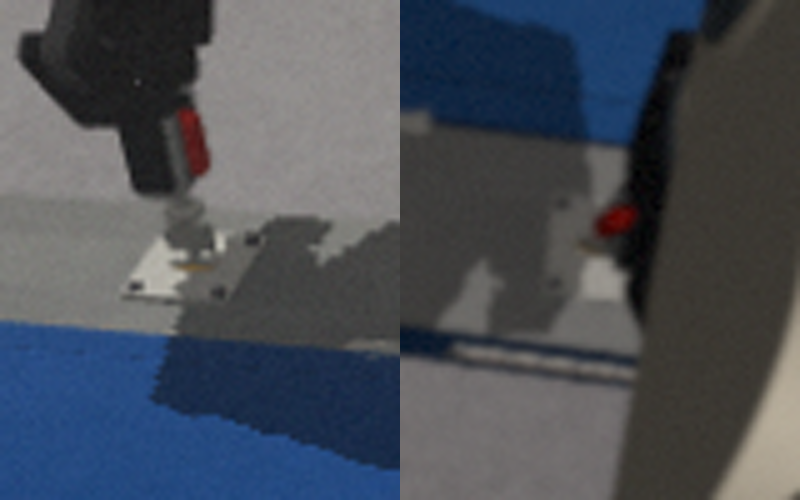

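Run:
```python
from h import *
o=get_obs();print(R.from_quat(o["orientation"]).as_matrix().round(3),o["joint_pos"].round(3),o["gripper_width"])
s=vision.read_camera("scene");t=vision.read_camera("top")
cv2.imwrite("pics/f.png",np.hstack([crop(s,100,155,50,60,8),crop(t,380,185,50,60,8)]))
```

```text
[[ 0.084  0.996  0.   ]
 [ 0.996 -0.084 -0.   ]
 [-0.     0.    -1.   ]] [-0.394  0.358  1.798 -0.     0.984 -0.31 ] 0.008900792310059948
```

View pics/f.png

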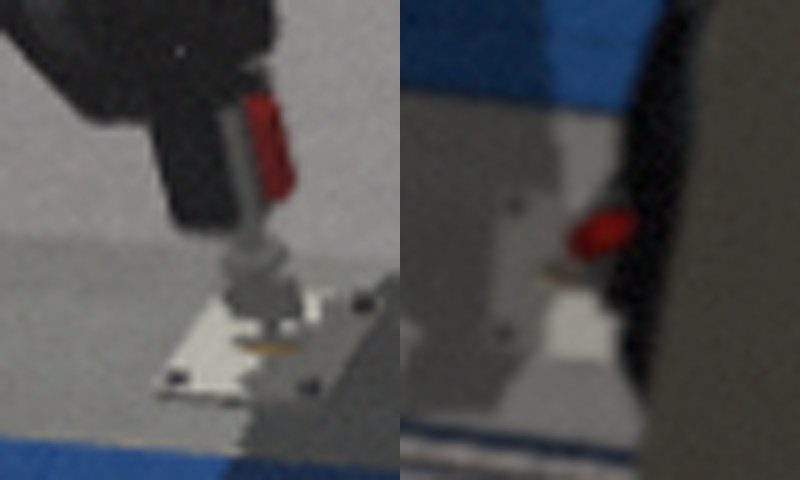

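The scene crop shows the bit level, with the pin tip at about (268,332) just above the keyhole at (268,346). I'll check that offset, then go down by feel.

```bash
cat >> h.py <<'E'
def go(xy,z,v=.03): bot.servo_line([xy[0],xy[1],z],velocity=v)
def F():
    o=get_obs(); return o["wrist_force"]-np.array([-.03,.14,-1.05]), o["position"]
E
python3 - <<'E'
from h import *
s=vision.read_camera("scene")
g=lambda u,v:(100+(u+.5)/8-.5,155+(v+.5)/8-.5)
print(onz(s,g(268,333),.127),onz(s,g(268,346),.123))
t0=get_obs()["time_s"]
z=.177
while z>.168:
    z-=.0005; go(HXY,z,.02); f,p=F()
    if z<.1755: print(round(z,4),f.round(2),p.round(4),round(get_obs()["time_s"]-t0,2))
    if f[2]>4: break
E
```

```text
[ 0.53571608 -0.22024821  0.127     ] [ 0.53557305 -0.22107098  0.123     ]
0.175 [-0.04 -1.05 -0.22] [ 0.535  -0.2205  0.1749] 1.0
0.1745 [-0.11 -0.12  0.85] [ 0.535  -0.2205  0.1745] 1.25
0.174 [ 0.34 -1.07  0.83] [ 0.535  -0.2205  0.174 ] 1.5
0.1735 [ 0.21 -1.42  0.62] [ 0.535  -0.2205  0.1735] 1.75
0.173 [ 0.34 -0.41 -0.43] [ 0.535  -0.2205  0.173 ] 2.0
0.1725 [-0.15 -1.22  1.2 ] [ 0.535  -0.2205  0.1725] 2.25
0.172 [ 0.4  -0.03  0.73] [ 0.535  -0.2205  0.172 ] 2.5
0.1715 [-0.59  0.02  0.48] [ 0.535  -0.2205  0.1715] 2.75
0.171 [0.31 0.46 0.3 ] [ 0.535  -0.2205  0.171 ] 3.0
0.1705 [ 0.03  0.28 -0.01] [ 0.535  -0.2205  0.1704] 3.25
0.17 [-0.55 -0.41  0.57] [ 0.535  -0.2205  0.17  ] 3.5
0.1695 [-0.05 -0.37  0.42] [ 0.535  -0.2205  0.1695] 3.75
0.169 [ 0.16 -1.03  1.9 ] [ 0.535  -0.2205  0.169 ] 4.0
0.1685 [0.6  0.34 0.64] [ 0.535  -0.2205  0.1685] 4.25
0.168 [ 0.04 -0.46  0.83] [ 0.535  -0.2205  0.168 ] 4.5
```

Run:
```python
from h import *
z=.168
while z>.150:
    z-=.001 if z>.155 else .0005; go(HXY,z,.03); f,p=F()
    print(round(z,4),f.round(1),get_obs()["ft_torque"].round(3),p.round(4))
    if f[2]>6 or np.hypot(f[0],f[1])>8: break
print(W())
```

```text
0.167 [-0.  -1.7  0.8] [-0.184 -0.01   0.023] [ 0.535  -0.2205  0.1669]
0.166 [-0.2 -1.2  0.3] [-0.191  0.014 -0.014] [ 0.535  -0.2205  0.1659]
0.165 [ 1.  -1.2  1.8] [-0.283 -0.     0.004] [ 0.535  -0.2205  0.1649]
0.164 [ 1.  -1.1  0.9] [-0.216  0.004  0.005] [ 0.535  -0.2205  0.1639]
0.163 [-1.2 -1.1  0.7] [-0.216 -0.111  0.001] [ 0.535  -0.2205  0.1629]
0.162 [ 1.2 -1.2  1. ] [-0.253 -0.016 -0.009] [ 0.535  -0.2205  0.1619]
0.161 [-0.  -2.4  1.3] [-0.252  0.002  0.088] [ 0.535  -0.2205  0.1609]
0.16 [ 0.5 -0.4  2. ] [-0.203 -0.014  0.019] [ 0.535  -0.2205  0.1599]
0.159 [ 0.9 -1.6  1.7] [-0.248 -0.043  0.056] [ 0.535  -0.2205  0.1589]
0.158 [ 1.5 -0.9  0.6] [-0.238 -0.003 -0.045] [ 0.535  -0.2205  0.1579]
0.157 [ 0.4 -1.   0.4] [-0.226 -0.067  0.027] [ 0.535  -0.2204  0.1569]
0.156 [ 0.1 -0.9  1. ] [-0.145 -0.053  0.014] [ 0.535  -0.2204  0.1559]
0.155 [ 1.5 -1.  -0.2] [-0.053 -0.148 -0.035] [ 0.535  -0.2204  0.1549]
0.1545 [ 0.3 -0.1  2.3] [-0.009 -0.1   -0.019] [ 0.535  -0.2204  0.1545]
0.154 [-0.2 -0.4  1.1] [ 0.007 -0.101 -0.022] [ 0.535  -0.2205  0.154 ]
0.1535 [-0.2 -0.6  2.1] [ 0.021 -0.052 -0.015] [ 0.535  -0.2205  0.1535]
0.153 [-0.9  0.4  5. ] [0.028 0.138 0.013] [ 0.535  -0.2205  0.1532]
0.1525 [-1.9 -0.   9.6] [0.208 0.357 0.002] [ 0.535  -0.2205  0.1531]
(array([-1.89,  0.11,  8.6 ]), array([0.208, 0.357, 0.002]), array([ 0.535 , -0.2205,  0.1531]), 18.93)
```

```bash
cat >> h.py <<'E'
def tz(n=4):
    v=[]
    for _ in range(n): bot.dwell(.02); o=get_obs(); v.append([o["ft_torque"][2],*o["wrist_force"]])
    return np.mean(v,0)
E
python3 - <<'E'
from h import *
go(HXY,.153); q=np.array(kinematics.solve_ik([*HXY,.153],quat(CH))); print(q,get_obs()["joint_pos"])
b=tz(); print("b",b.round(3)); q0=q[5]
def turn(a): q[5]=q0+np.radians(a); bot.goto_joints(q)
for a in list(range(4,61,4))+list(range(62,110,1)):
    turn(a); m=tz(3 if a<61 else 4)
    print(a,(m-b).round(3),round(get_obs()["time_s"],2),round(np.degrees(get_obs()["joint_pos"][5]-q0),2))
    d=m[0]-b[0]
    if abs(d)>(.14 if a<61 else .085) or np.hypot(*(m-b)[1:3])>12: break
np.save("q.npy",np.r_[q,q0,a,b])
E
```

```text
[-3.93528244e-01  3.89772791e-01  1.81736109e+00 -4.44089210e-16
  9.34458770e-01 -3.09752440e-01] [-3.93550945e-01  3.89599977e-01  1.81728349e+00 -4.44377973e-05
  9.34657694e-01 -3.09743893e-01]
b [-0.006 -1.518  0.587  5.863]
4 [ 0.003  0.492 -0.004 -0.49 ] 19.55 4.01
8 [ 0.042 -0.71   0.537 -0.078] 19.85 8.01
12 [ 0.058 -0.87  -0.458  0.586] 20.15 12.0
16 [ 0.063 -1.161  0.358  0.346] 20.45 16.0
20 [ 0.079 -1.446  0.415  0.928] 20.75 20.0
24 [ 0.057 -1.402  0.539  1.227] 21.05 24.0
28 [ 0.066 -1.54   0.683  1.275] 21.35 28.0
32 [ 0.022 -1.698  0.462  1.601] 21.65 32.0
36 [ 0.066 -1.481  0.789  1.682] 21.95 36.0
40 [ 0.055 -1.553  0.616  1.757] 22.25 40.0
44 [ 0.086 -2.35   1.233  1.978] 22.55 44.0
48 [ 0.073 -1.992  1.208  1.995] 22.85 48.0
52 [ 0.057 -1.802  1.564  2.638] 23.15 52.0
56 [ 0.081 -2.193  1.7    2.355] 23.45 56.0
60 [ 0.104 -2.575  1.842  3.583] 23.75 60.0
62 [ 0.131 -2.578  2.335  2.855] 24.07 61.99
```

Run:
```python
from h import *
d=np.load("q.npy");q0,a,b=d[6],d[7],d[8:]
print((tz(6)-b).round(3))
q=np.array(kinematics.solve_ik([*HXY,.1534],quat(CH-a)));print(np.degrees(q[5]-q0))
def turn(a): q[5]=q0+np.radians(a); bot.goto_joints(q)
turn(a); print((tz(6)-b).round(3))
for a in range(63,112):
    turn(a); m=tz(5)-b; print(a,m.round(3),round(get_obs()["time_s"],2))
    if abs(m[0])>(.17 if a<68 else .1): break
np.save("q.npy",np.r_[q,q0,a,b])
```

```text
[ 0.116 -2.395  1.426  2.747]
62.000000000000014
[ 0.088 -2.085  2.136  0.118]
63 [ 0.111 -2.462  2.135  0.058] 24.85
64 [ 0.12  -2.271  2.224 -0.52 ] 25.18
65 [ 0.052 -2.01   2.299 -0.287] 25.52
66 [ 0.061 -2.281  2.698 -0.353] 25.85
67 [ 0.034 -2.34   2.538 -0.449] 26.18
68 [ 0.066 -2.248  2.394 -0.318] 26.52
69 [ 0.055 -2.156  2.598  0.003] 26.85
70 [ 0.052 -2.362  2.676  0.141] 27.18
71 [ 0.056 -2.347  2.434 -0.081] 27.52
72 [ 0.038 -2.142  2.753 -0.095] 27.85
73 [ 0.059 -2.842  2.949 -0.126] 28.18
74 [ 0.06  -2.253  2.591  0.386] 28.52
75 [ 0.05  -2.167  2.665  0.153] 28.85
76 [ 0.054 -2.897  3.23  -0.108] 29.18
77 [ 0.091 -2.491  2.938 -0.106] 29.52
78 [ 0.076 -3.152  3.176 -0.096] 29.85
79 [ 0.051 -2.789  3.068  0.162] 30.18
80 [ 0.049 -2.738  3.277  0.43 ] 30.52
81 [ 0.052 -2.664  3.152  0.346] 30.85
82 [ 0.044 -2.296  3.516  0.336] 31.18
83 [ 0.094 -2.887  3.403  0.412] 31.52
84 [ 0.16  -2.684  3.617  0.484] 31.85
```

Run:
```python
from h import *
d=np.load("q.npy");q,q0,a,b=d[:6],d[6],d[7],d[8:]
m=tz(8)-b; print("stop",m.round(3))
def turn(a): q[5]=q0+np.radians(a); bot.goto_joints(q)
s=vision.read_camera("scene"); cv2.imwrite("pics/g.png",s["frame"][120:400,0:300,::-1])
for a in list(range(78,0,-6))+[2,0,-1,-2,-3]+list(np.arange(-3.5,-10,-.5)):
    turn(a); m=tz(3 if a>0 else 5)-b; print(a,m.round(3),round(get_obs()["time_s"],2))
    if abs(m[0])>(.18 if a>0 else .135): break
np.save("q.npy",np.r_[q,q0,a,b])
```

```text
stop [ 0.176 -2.672  3.742  0.05 ]
78 [ 0.028 -2.64   2.31   0.427] 32.33
72 [ 0.03  -2.945  1.307  0.136] 32.63
66 [ 0.05  -2.987  0.743 -0.552] 32.93
60 [ 0.04  -3.26   0.957 -0.943] 33.23
54 [ 0.024 -3.774  0.09  -1.218] 33.53
48 [ 0.02  -3.446  0.042 -1.649] 33.83
42 [ 0.009 -3.595 -0.618 -2.689] 34.13
36 [ 0.04  -3.689 -0.371 -3.322] 34.43
30 [ 0.027 -3.263 -1.009 -4.443] 34.73
24 [-0.011 -2.887 -0.559 -5.959] 35.03
18 [ 0.035 -2.256 -1.161 -7.299] 35.33
12 [ 6.000e-03 -1.694e+00 -1.806e+00 -8.704e+00] 35.63
6 [ 2.000e-03 -3.980e-01 -1.052e+00 -9.587e+00] 35.93
2 [  0.014  -0.097  -0.736 -10.435] 36.23
0 [ -0.028   0.295  -0.463 -10.702] 36.57
-1 [ -0.016   0.56   -0.399 -10.969] 36.9
-2 [-1.000e-02  1.295e+00 -3.100e-01 -1.155e+01] 37.23
-3 [-2.0000e-02  2.1290e+00  1.1000e-02 -1.1043e+01] 37.57
-3.5 [-7.0000e-03  1.9680e+00  1.6200e-01 -1.1196e+01] 37.9
-4.0 [ -0.02    2.344   0.493 -10.745] 38.23
-4.5 [ -0.049   2.58    0.421 -11.228] 38.57
-5.0 [ -0.109   3.44    0.381 -11.225] 38.9
-5.5 [ -0.113   3.284   0.213 -11.035] 39.23
-6.0 [ -0.182   3.406   0.507 -10.671] 39.57
```

View pics/g.png

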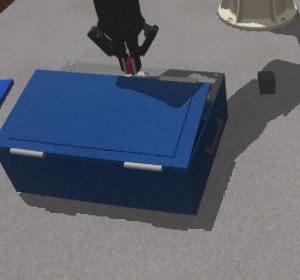

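The lid is visibly ajar and the home stop was felt at −5.5°, but the vertical force drifted to a pull. I'll seat the key again and check that the cylinder really came home: a small clockwise turn should meet drag at about +6°.

Run:
```python
from h import *
d=np.load("q.npy");q,q0,a,b=d[:6],d[6],d[7],d[8:]
def turn(a): q[5]=q0+np.radians(a); bot.goto_joints(q)
turn(0); print(0,(tz(4)+[0,0,0,1.05]).round(3))
z=.1534
while z>.1505:
    z-=.0004; go(HXY,z); m=tz(2); print(round(z,4),m.round(2),get_obs()["position"].round(4))
    if m[3]>3: break
q=np.array(kinematics.solve_ik([*HXY,z],quat(CH)))
for a in (3,6,8,10,12):
    turn(a); m=tz(4); print(a,m.round(3),round(get_obs()["time_s"],2))
    if m[0]>.13: break
np.save("q.npy",np.r_[q,q0,a,b])
```

```text
0 [-0.006  0.679  0.475 -1.416]
0.153 [-0.   -0.52  1.22  1.05] [ 0.535  -0.2206  0.1533]
0.1526 [-0.02 -2.14  0.71  5.46] [ 0.535  -0.2206  0.1531]
3 [ 0.008 -2.252  0.797  5.517] 40.77
6 [-6.000e-03 -2.449e+00  3.220e-01  6.161e+00] 41.08
8 [ 0.022 -2.658  0.896  6.052] 41.4
10 [-3.000e-03 -3.023e+00  1.464e+00  5.932e+00] 41.72
12 [ 0.023 -3.38   1.561  6.652] 42.03
```

The key is seated with the bit clear below the plate, so only the cylinder's home stop can have stopped it at −5.5°. I'll turn home again by feel, centre the key and draw it out.

Run:
```python
from h import *
d=np.load("q.npy");q,q0,a,b=d[:6],d[6],d[7],d[8:]
def turn(a): q[5]=q0+np.radians(a); bot.goto_joints(q)
for a in (6,0,-3,-4.5,-5.2,-5.8,-6.3,-6.8,-7.3):
    turn(a); m=tz(4); print(a,m.round(3))
    if m[0]<-.14: break
print(tz(6).round(3))
turn(0); print(0,tz(4).round(3))
for z in np.arange(.1536,.180,.002):
    go(HXY,z,.03); m=tz(1); print(round(z,4),m.round(2))
    if m[3]<-8 or np.hypot(m[1],m[2])>8: break
print(W())
```

```text
6 [ 0.025 -1.89   0.506  5.595]
0 [ 0.015 -1.796 -0.053  6.006]
-3 [ 0.044 -2.164  0.011  5.677]
-4.5 [-6.200e-02 -1.920e+00 -1.000e-03  5.577e+00]
-5.2 [-0.089 -2.068  0.465  5.945]
-5.8 [-0.154 -1.966  0.405  5.412]
[-0.181 -1.517  0.779  5.222]
0 [-0.033 -1.865  0.55   6.747]
0.1536 [-0.   -0.26  0.02  1.26]
0.1556 [ 0.02 -1.07 -0.3   0.38]
0.1576 [-0.04 -0.79 -0.72  0.32]
0.1596 [ 0.01  0.07  0.23 -0.08]
0.1616 [ 0.02 -0.86 -0.9   0.31]
0.1636 [ 0.    0.22 -1.22  0.52]
0.1656 [-0.04 -0.43 -0.48  0.89]
0.1676 [ 0.02 -0.06 -0.46  0.8 ]
0.1696 [-0.    0.63  0.04  0.49]
0.1716 [-0.01  0.32  0.27 -0.58]
0.1736 [ 0.02 -0.1   0.3  -1.57]
0.1756 [ 0.01 -0.08 -0.57 -0.66]
0.1776 [-0.05  0.59 -0.37 -0.04]
0.1796 [ 0.05  0.17 -0.   -0.13]
(array([ 0.17, -0.  , -0.13]), array([0.024, 0.051, 0.051]), array([ 0.5351, -0.2205,  0.1797]), 48.08)
```

Run:
```python
from h import *
go(HXY,.205,.15)
bot.reach([*KXY,.205],quat(KB)); go(KXY,.112,.2); bot.dwell(.1); print(W(),get_obs()["gripper_width"])
s=vision.read_camera("scene");t=vision.read_camera("top")
cv2.imwrite("pics/i.png",np.hstack([crop(s,350,160,60,80,6),crop(t,140,200,60,80,6)]))
cv2.imwrite("pics/lid.png",s["frame"][:,:,::-1])
```

```text
(array([ 0.61, -0.41, -0.48]), array([ 0.051, -0.083,  0.036]), array([0.5081, 0.3159, 0.1136]), 51.06) 0.008964390224022
```

View pics/i.png

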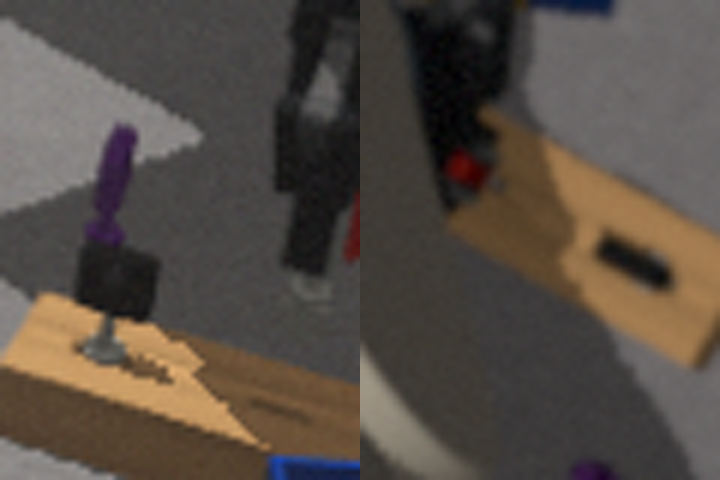

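The slot shows empty at (280,408) with the key held above it, so I'll lower it along the path it came up, watching the force.

Run:
```python
from h import *
go(KXY,.087,.08)
z=.087
while z>.0595:
    z-=.002 if z>.065 else .0005; go(KXY,z,.04); f,p=F()
    print(round(z,4),f.round(1),p.round(4))
    if f[2]>4 or np.hypot(f[0],f[1])>8: break
print(W())
```

```text
0.085 [ 0.2 -0.5  0.6] [0.5071 0.3155 0.0851]
0.083 [ 0. -0.  0.] [0.507  0.3155 0.083 ]
0.081 [-0.3 -0.1  0.7] [0.5069 0.3154 0.0809]
0.079 [0.3 0.3 0.8] [0.5069 0.3154 0.0788]
0.077 [0.4 0.6 0.1] [0.5069 0.3154 0.0768]
0.075 [ 0.4 -0.6  0.5] [0.5069 0.3154 0.0749]
0.073 [ 0.9 -0.5  0.7] [0.5069 0.3154 0.0728]
0.071 [ 0.5 -0.1  0.8] [0.5069 0.3154 0.0708]
0.069 [-0.2  1.  -0.1] [0.5069 0.3154 0.0688]
0.067 [-0.  -0.5  0.4] [0.5069 0.3154 0.0669]
0.065 [-1.2 -0.2 -0.1] [0.5069 0.3155 0.0648]
0.0645 [-0.3 -0.7 -0. ] [0.507  0.3155 0.0645]
0.064 [-0.5  0.2 -0.4] [0.507  0.3155 0.064 ]
0.0635 [-0.6  0.5  0.1] [0.507  0.3155 0.0635]
0.063 [-0.6  1.   1. ] [0.507  0.3155 0.063 ]
0.0625 [-0.6 -0.   0.9] [0.507  0.3155 0.0625]
0.062 [-1.3  0.5  5.1] [0.507  0.3155 0.0622]
(array([-1.35,  0.62,  4.01]), array([ 0.05 ,  0.398, -0.027]), array([0.507 , 0.3155, 0.0622]), 55.87)
```

Contact came at the original height. I'll release, retreat and look.

Run:
```python
from h import *
hand.move_gripper(.04); go(KXY,.15,.12); bot.servo_line([.40,.20,.25],velocity=.25); bot.dwell(.2); print(W())
s=vision.read_camera("scene")
cv2.imwrite("pics/j.png",np.hstack([crop(s,340,175,80,100,5),cv2.resize(s["frame"][140:340,0:240,::-1],(400,500))]))
```

```text
(array([ 0.41,  0.21, -0.07]), array([ 0.044,  0.007, -0.013]), array([0.4002, 0.2004, 0.2492]), 58.25)
```

View pics/j.png

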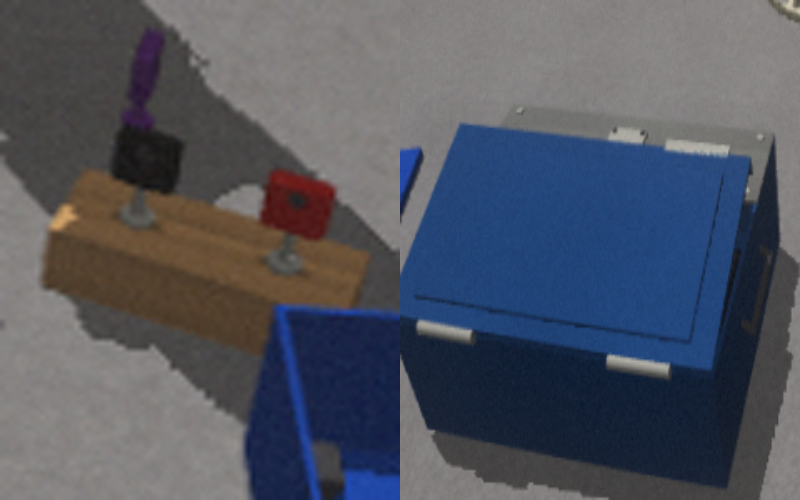

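The red key stands upright in its slot with the head at (298,205) and the collar at (285,262). The black key is untouched, and the lid is ajar with its front edge raised over the deck.

```bash
python3 -c "
from workcell import hand_in; print(hand_in())"
```

```text
the job is handed in; nothing more can be done
None
```

The case is unlocked with its lid ajar, the key was turned back to the home stop, and the red key stands upright in its slot; I handed the job in at about 58 s of robot time, and no verdict came back.

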